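# Turn the binder divider over

### The arm

A 6-joint arm with a two-finger parallel gripper is mounted at the origin on a cart in front of the work surface, level with it; the furniture and walls round the work are solid. World frame = base frame: x ahead of the robot, y to its left, z up, the work surface at z = 0. Lengths are in m, angles in degrees, forces in N, time in s.
With the tool pointing down it reaches from about 0.325 to 0.875 m from the base axis. Payload 4.4 kg.
Tool frame: the origin (TCP) lies at the very end of the fingers, on their centre line; the grasp point (between the pads) lies robot.pinch_z behind it (robot.pinch_z is the distance from the TCP to the grasp point, in m); z points along the fingers, y is the line along which they close (so a half turn about z gives the same grasp; the last joint's range is limited). The gripper opens to 85 mm and grips with 20 to 120 N. Pads are 22 mm wide; open, the fingers measure 114 mm over their backs; the gripper's body (76 mm by 85 mm) begins 54 mm behind the grasp point. The pads swing forward as they close: fully open they stand 13 mm farther back than shut.
Start: joints at [57.668, 11.837, 88.321, -0, 79.842, -8.623], TCP at [0.231, 0.526, 0.231] pointing down, gripper open.
Joint ranges: [-156.59, 156.59], [-49.26, 127.26], [12.9, 141.05], [-63.56, 243.56], [4.71, 150.69], [-161.64, 161.64]. Speed limits (degrees/s): [159.86, 159.86, 180, 180, 180, 180].

### API

Orientations are given as a 3x3 rotation matrix whose columns are the frame's x, y, z axes.
In Python, from rig import sense, viewer, ticket, robot gives the robot as it stands.
- The arm moves only by the tool apply_moves, never from a script. Its argument "series" is one flat list of numbers, 7 for each row, row after row: the shift along the tool's x, y, z in mm, then the turn, a rotation vector about the tool's x, y, z in degrees, then the finger opening in mm, from 0 to 85.4. A call has 1 to 20 rows; each row is the pose to reach, as a shift and turn from the pose commanded when the call began, along the tool's axes at that moment; what a row does not reach only later rows make up. A row lasts 1/8 s, in which the tool goes at most 62.5 mm and 10.7 degrees, less where a joint would pass 70% of its speed; a pose out of reach is approached as far as the arm can. A call with a gripper value outside its range is refused whole. The fingers move at their own pace and stop on an object; "squeeze" is the grip in N (left out, the last holds). Time passes only in rows, so rows that repeat a pose let the fingers close. It gives the time, the measured TCP pose, the force, the opening and the grip force at its end, in the units of the state.
- sense(): the state, without advancing time (a new reading comes with each control period).
- viewer.camera(name): name is "side" or "top" or "wrist"; returns a dict with "frame" (400x640x3 uint8, red, green, blue), "range_z" (400x640 float32, m along the optical axis (not along the pixel's ray), 0 where there is no reading), "fx", "fy", "cx", "cy" (pixels), "k1" (the pictures are not rectified: a ray, as slopes to the right and down, at radius r is drawn at 1 + k1 r^2 times it, then the intrinsics apply), "rvec" (rotation vector, rad) and "tvec" (3), from world to camera coordinates, as OpenCV has them. Camera axes: x right, y down, z forward; pixel columns grow to the right and rows downward; lengths in m; the calibration is good to about 2 mm. A picture is of the moment at which its call begins.
- ticket.close_job(): hands the job in; it is judged then, once.
Trained networks look in a picture, given as the dict that the camera call returned (one of the last four; its "shot" number tells which), for a name from the list of things; names that differ only in an ending like _2 or _b are one class to them, and where a whole thing is asked for, a point or a joint stands for the part that bears it (a point fixed in the world has none). Each returns a list of dicts, best first, with "conf" (0 to 1); they miss things now and then, are a little off and sometimes report something else, mostly with a low value. They report only what shows in the picture. A call takes as long as a camera call. They do not tell look-alikes from the thing itself.
- viewer.recognise(thing, picture): "extent" ([left, top, right, bottom] in pixels, round what is visible of it).
- viewer.regions_of(thing, picture): "pixels" (400x640 bool, what is visible of it) and "extent" ([left, top, right, bottom] in pixels, round what is visible of it).
The state is a dict: "time": time; "joints": joint angles; "joint_velocities": joint speeds; "tau": joint torques, N m; "tool_pos": TCP position; "orientation": TCP orientation; "wrist_force": force on the tool from outside, world axes, zero at the start; "ft_torque": the same for the moment, N m; "finger_gap": finger opening in m; "finger_force": force on a finger pad.
Only numpy, scipy, OpenCV 4.12 (cv2) and the standard library are available. Lean on these libraries where they do the work, as an engineer would, in place of code of your own. Each camera call takes 0.05 s, during which the arm holds its last target. There are 200 camera calls.

### The job

First push the black plug adapter off the left page of the open ring binder so that it lies flat on the desk beside the binder; slide it with the fingers, do not pick it up. Then turn the stiff grey divider leaf gently over the rings to the left side and press it down until it lies flat on the left page, without squeezing it hard. Leave the earphone case, the tape roll and the mouse where they are, and finish with the hand clear.

Things in the scene. Friction and masses are not known exactly. Their poses are not given: they have to be found in the camera images.
- binder: Open ring binder, fixed to the desk. Origin: centre of its underside, under the rings; x axis from right page to left page (roughly the robot's left), y along the spine (towards the robot), z up. Black boards: 150 mm either way in x, 75 mm in y, 6 mm thick. White sheets on them: |x| 10 to 132 mm, |y| to 70 mm, top 10 mm above the desk. Three steel rings (y -45, 0, 45 mm) rise 26 mm above the desk.
- hinge (a point): Middle of the line about which the leaf turns: 13.5 mm above the desk at the binder's x = 0, y = 0; the line runs along the binder's y axis.
- leaf (a joint): Grey divider leaf: 0 flat on right page, pi/2 upright, pi flat on left page (end stops). Rigid, 5 mm thick, 136 mm wide, reaching 118 mm from the hinge, with a 44 mm wide thumb tab mid free edge reaching 130 mm. Starts ajar, 0.35 to 0.65 rad: fingertips fit under the tab. Stiff rings hold it at any angle; 1 to 2 N at the tab turns it. Over 4 rad/s is flung; over 40 N from fingers is squeezed.
- tab_edge (a point): Middle of the outer edge of the leaf's thumb tab, 130 mm from the hinge line, on the plate's mid-plane; moves with the leaf.
- adapter: Loose black plug adapter lying on the left page, where the leaf must land: block 46 x 38 x 24 mm (own x -31 to 15, y +-19, z 0 to 24 mm), with thin prongs on to x = 31 mm. Origin on its underside: z = 10 mm on the page, 0 on the desk. Starts 60 to 85 mm beyond the hinge, within 20 mm of the page's middle line, x axis within 0.5 rad of the binder's.
- ear_case: Loose black earphone case, rounded, 47 x 58 x 24 mm, on the desk; origin: centre of its underside. It and the tape roll stand at the far and near ends of the binder, 180 mm off along its y axis, one beside the left page and one beside the right page; which is where changes. Leave alone.
- tape_roll: Loose roll of tan tape lying flat, 58 mm across, 19 mm high; origin: centre of its underside. To be left alone.
- mouse: Loose dark computer mouse, 113 x 63 x 37 mm, on the desk to the right of the binder; origin: centre of its underside. To be left alone.
Mind the look-alikes: they are no part of the job. What is shaped like the adapter but pink or red is not meant.

How it is judged (in metres and radians):
On the way, in this order (a step that is already met when the one before it is completed fails the run):
1. the adapter lies flat on the desk, off the binder, the leaf still on the right side (height (world z) of adapter below 0.005 m and angle between adapter's own z axis and vertical below 0.12 rad), for 0.2 s.
2. the leaf has been turned past upright (value of joint leaf above 1.75 rad).
At the end, for the whole second after the job is handed in: The leaf lies on the left page within 0.06 rad of flat and at rest; the adapter lies flat (within 0.12 rad) on the desk top, off the binder (underside below 5 mm), at rest (all of step 1 and value of joint leaf above 3.08 rad and velocity of joint leaf below 0.05 rad/s and linear speed of adapter below 0.01 m/s); the robot touches nothing.
It fails at once if the adapter is lifted (underside centre more than 15 mm above the page) or falls off the desk (height (world z) of adapter above 0.025 m or height (world z) of adapter below -0.03 m).
It fails at once if the leaf is flung (faster than 4 rad/s) (velocity of joint leaf above 4 rad/s or velocity of joint leaf below -4 rad/s).
It fails at once if the leaf is squeezed or pushed with more than 40 N (contact force between the fingers and leaf above 40 N).
It fails at once if a bystander (earphone case, tape roll, mouse) is moved more than 25 mm (distance of any of ear_case, tape_roll, mouse from where it was at the start of the episode above 0.025 m).
It also fails if it takes over 58 s, if anything falls off the work surface, if the arm or the gripper's body presses on something with over 40 N, if the wrist force passes 120 N, or if a joint passes its speed limit or range.

## Working session

There is one attempt and no reset: what is moved stays moved. The work goes in short steps, Python scripts to look and compute and a tool call to move; the robot and the scene stay as the last step left them, time stands still between calls to the robot, and variables do not carry over. Pictures are saved under pics/ and viewed, at most 10 in all, crops included, and the job is handed in when it is done.

Besides the shell and the picture viewer there is one more tool, called after "Call:" as name(argument=value, ...) on one line, values as JSON. apply_moves: Moves the arm, as the interface text tells. Its arguments: {"type":"object","properties":{"series":{"type":"array"},"squeeze":{"type":"number"}},"required":["series"]}

```bash
mkdir -p pics
cat > h.py <<'E'
import numpy as np, cv2
from rig import sense, viewer, ticket, robot
def cam(n):
    return viewer.camera(n)
def cloud(p):
    h,w=p["range_z"].shape
    v,u=np.mgrid[0:h,0:w]
    xd=(u-p["cx"])/p["fx"]; yd=(v-p["cy"])/p["fy"]
    x,y=xd.copy(),yd.copy()
    for _ in range(8):
        s=1+p["k1"]*(x*x+y*y); x=xd/s; y=yd/s
    z=p["range_z"]
    c=np.stack([x*z,y*z,z],-1)
    R=cv2.Rodrigues(np.array(p["rvec"],float))[0]
    return (c-np.array(p["tvec"]).ravel())@R
def save(p,name): cv2.imwrite("pics/"+name,p["frame"][:,:,::-1])
E
python3 - <<'E'
from h import *
s=sense(); print(s, robot.pinch_z)
for n in("top","side"):
    p=cam(n); save(p,n+"0.png"); C=cloud(p); ok=p["range_z"]>0
    for t in ["binder","leaf","adapter","ear_case","tape_roll","mouse"]:
        for r in viewer.regions_of(t,p)[:3]:
            m=r["pixels"]&ok; q=C[m]
            if len(q)==0: continue
            print(n,t,round(r["conf"],2),r["extent"],m.sum(),np.median(q,0).round(3),np.percentile(q,2,axis=0).round(3),np.percentile(q,98,axis=0).round(3))
E
```

```text
{'time': 0.0, 'joints': array([ 5.76675770e+01,  1.18861946e+01,  8.84061493e+01,  5.25389598e-04,
        7.98420200e+01, -8.62238186e+00]), 'joint_velocities': array([ 0.00556986,  0.09750985, -0.05639859, -0.1125086 , -0.02470491,
       -0.04630932]), 'tau': array([ 6.67349177e-04, -3.83033073e+01, -2.91595924e+01, -7.87606064e-05,
        1.07136107e-02,  3.00690920e-05]), 'tool_pos': array([0.23079749, 0.52580638, 0.23009532]), 'orientation': array([[-9.15591255e-01,  4.02108270e-01, -1.26185273e-03],
       [ 4.02110089e-01,  9.15589192e-01, -1.97667860e-03],
       [ 3.60499914e-04, -2.31723335e-03, -9.99997250e-01]]), 'wrist_force': array([-0.15075073, -0.44396219, -0.17697822]), 'ft_torque': array([-0.03023271, -0.01587053, -0.02110279]), 'finger_force': 0.0, 'finger_gap': 0.08555809847507133} 0.0187
top binder 0.86 [220.7, 175.8, 339.7, 248.4] 6030 [0.536 0.118 0.011] [ 0.456 -0.017  0.003] [0.623 0.266 0.06 ]
top leaf 0.86 [279.3, 183.8, 325.5, 243.4] 2203 [0.527 0.065 0.04 ] [0.463 0.011 0.016] [0.595 0.124 0.063]
top adapter 0.63 [245.3, 186.6, 269.0, 208.7] 268 [0.569 
[... 707 characters left out ...]
.002] [0.625 0.274 0.061]
side adapter 0.93 [309.3, 226.3, 334.3, 247.0] 338 [0.566 0.194 0.032] [0.542 0.166 0.017] [0.59  0.211 0.036]
side adapter 0.88 [298.7, 274.9, 318.4, 304.7] 517 [0.565 0.367 0.024] [0.545 0.336 0.005] [0.59  0.383 0.026]
side adapter 0.83 [231.1, 249.7, 254.5, 268.5] 404 [0.71  0.294 0.023] [0.688 0.269 0.008] [0.737 0.308 0.026]
side ear_case 0.29 [307.8, 227.0, 334.5, 244.4] 348 [0.567 0.194 0.032] [0.542 0.163 0.016] [0.592 0.211 0.036]
side tape_roll 0.8 [262.9, 200.6, 285.2, 215.7] 302 [0.702 0.04  0.015] [0.676 0.003 0.002] [0.729 0.058 0.021]
side mouse 0.65 [369.2, 155.7, 397.7, 174.4] 419 [ 0.411 -0.318  0.021] [ 0.362 -0.423  0.001] [ 0.463 -0.305  0.038]
```

Run:
```python
from h import *
p=cam("top"); a=p["frame"][120:290,160:360]; a=cv2.resize(a,None,fx=3.5,fy=3.5,interpolation=cv2.INTER_CUBIC)
cv2.imwrite("pics/t1.png",a[:,:,::-1])
C=cloud(p); ok=p["range_z"]>0
r=viewer.regions_of("binder",p)[0]; l=viewer.regions_of("leaf",p)[0]
# board+page outline : points 3..13 mm high near binder
m=ok&(C[...,2]>.004)&(C[...,2]<.014)&(C[...,0]>.42)&(C[...,0]<.66)&(C[...,1]>-.06)&(C[...,1]<.31)
print(cv2.minAreaRect(C[m][:,:2].astype(np.float32)))
q=C[l["pixels"]&ok]; q=q[(q[:,2]>.018)]
A=np.c_[q[:,:2],np.ones(len(q))]; w=np.ones(len(q))
for _ in range(5):
    c=np.linalg.lstsq(A*w[:,None],q[:,2]*w,rcond=None)[0]; w=(abs(A@c-q[:,2])<.004)*1.
print("leaf plane",c,np.degrees(np.arctan2(-c[1],-c[0])), "tilt rad",np.arctan(np.hypot(c[0],c[1])),w.sum(),len(q))
for r in viewer.regions_of("adapter",p):
    q=C[r["pixels"]&ok]; f=p["frame"][r["pixels"]].mean(0)
    print(r["conf"],f,q.mean(0),cv2.minAreaRect(q[q[:,2]>np.percentile(q[:,2],90)-.006][:,:2].astype(np.float32)))
```

```text
((0.539497435092926, 0.1266922503709793), (0.36526644229888916, 0.23969347774982452), 89.84495544433594)
leaf plane [-0.07776236 -0.39791124  0.10839103] 78.94225689780906 tilt rad 0.38518589213881727 2034.0 2109
0.84 [169.76576577  45.85285285  51.22222222] [0.56577713 0.35781454 0.01926117] ((0.5679458975791931, 0.35573646426200867), (0.03722517564892769, 0.04605080187320709), 23.0380859375)
0.65 [191.86142322 141.26217228 163.05617978] [0.71506881 0.28176483 0.0221392 ] ((0.7147725224494934, 0.28401654958724976), (0.03738294169306755, 0.044899795204401016), 66.79415130615234)
0.53 [34.59734513 35.02654867 38.84070796] [0.56813499 0.18354214 0.03320925] ((0.5686202049255371, 0.18497902154922485), (0.04445301741361618, 0.03496371954679489), 51.7442741394043)
```

View pics/t1.png

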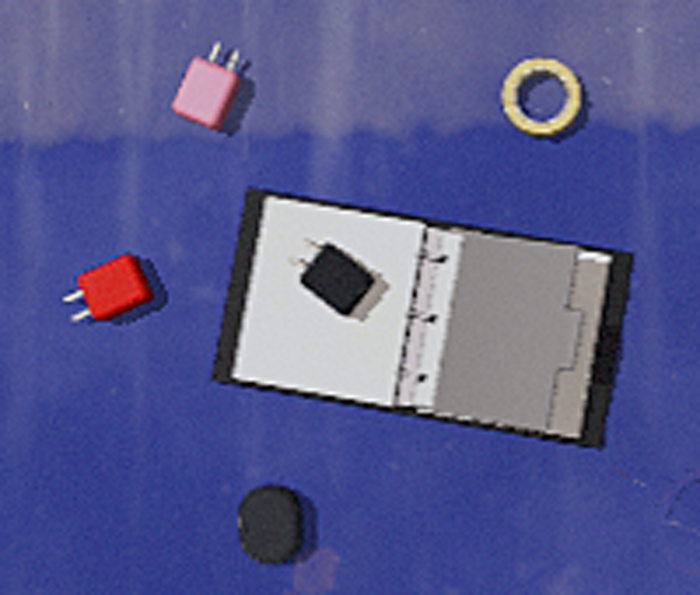

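The crop shows the open binder, with corners at about (248,188), (634,253), (603,446) and (213,380). The black adapter is on the left page at (338,280) with its prongs pointing up-left. A red look-alike is at (115,288) and a pink one at (207,92). The tape is top right at (541,97), the case is near-left at (271,523), and the leaf is on the right with its tab near (570,335). The far side of the left page is open, so I'll push the adapter that way.

```bash
cat >> h.py <<'E'
def onplane(p,uv,z):
    K=np.array([[p["fx"],0,p["cx"]],[0,p["fy"],p["cy"]],[0,0,1.]])
    x,y=[(np.asarray(uv,float)[:,i]-K[i,2])/K[i,i] for i in(0,1)]; a,b=x.copy(),y.copy()
    for _ in range(8): s=1+p["k1"]*(a*a+b*b); a=x/s; b=y/s
    R=cv2.Rodrigues(np.array(p["rvec"],float))[0]; o=-R.T@np.array(p["tvec"]).ravel()
    d=np.c_[a,b,np.ones(len(a))]@R
    return o+d*((z-o[2])/d[:,2])[:,None]
E
python3 - <<'E'
from h import *
print([a for a in dir(robot) if a[0]!='_'])
p=cam("top"); f=p["frame"].astype(int)
c=np.array([[248,188],[634,253],[603,446],[213,380]])/3.5+[160,120]
w=onplane(p,c-.2,.006); print(w.round(4), w.mean(0), np.linalg.norm(w-np.roll(w,1,0),axis=1))
m=((f[...,2]-f[...,0])<35).astype(np.uint8); e=np.zeros_like(m); e[168:256,214:348]=m[168:256,214:348]
n,l,s,_=cv2.connectedComponentsWithStats(e); k=1+s[1:,4].argmax(); print(s[k])
v,u=np.nonzero(l==k); q=onplane(p,np.c_[u,v],.006)
print(cv2.minAreaRect((q[:,:2]*1000).astype(np.float32)))
b=cv2.minAreaRect((q[:,:2]*1000).astype(np.float32)); print(cv2.boxPoints(b))
E
```

```text
['Unreachable', 'pinch_z']
[[ 0.6416  0.2548  0.006 ]
 [ 0.5841 -0.0383  0.006 ]
 [ 0.4392 -0.0108  0.006 ]
 [ 0.4958  0.2829  0.006 ]] [0.54018707 0.1221613  0.006     ] [0.14844518 0.29862724 0.14746828 0.29909074]
[ 221  174  120   74 6332]
((540.0084228515625, 123.6793212890625), (298.8278503417969, 149.63465881347656), 78.72782135009766)
[[437.4284    -8.227814]
 [584.1766   -37.4769  ]
 [642.58844  255.58646 ]
 [495.84027  284.83554 ]]
```

```bash
cat >> h.py <<'E'
from scipy.spatial.transform import Rotation as Rn
O=np.array([.540,.1235,0]); YAW=78.8
B=Rn.from_euler('z',YAW,degrees=True).as_matrix()
def pose(bx,by,z,a):  # mm, tilt a deg towards +bx ; tool y along +bx when a=0
    p=O+B@np.array([bx,by,z])/1e3
    ar=np.radians(a); zt=np.array([np.sin(ar),0,-np.cos(ar)]); yt=np.array([np.cos(ar),0,np.sin(ar)])
    return p,B@np.c_[np.cross(yt,zt),yt,zt]
def rel(poses,base=None):
    s=sense(); p0,R0=base if base else (np.array(s["tool_pos"]),np.array(s["orientation"]))
    for t,R in poses:
        print((R0.T@(t-p0)*1e3).round(1), Rn.from_matrix(R0.T@R).as_rotvec(degrees=True).round(1))
def where():
    s=sense(); R=s["orientation"]; q=B.T@(s["tool_pos"]-O)*1e3; z=B.T@R[:,2]
    print("t",s["time"],"binder mm",q.round(1),"tilt",np.degrees(np.arctan2(z[0],-z[2])).round(1),"F",np.array(s["wrist_force"]).round(1),"gap",s["finger_gap"],s["joints"].round(1))
E
python3 - <<'E'
from h import *
where(); rel([pose(70,42,80,0),pose(70,42,13,0)])
E
```

```text
t 0.95 binder mm [335.3 381.2 231.3] tilt 0.0 F [ 0.2 -0.5  0.2] gap 0.0854407706881489 [57.7 11.8 88.3 -0.  79.8 -8.6]
[-388.6 -185.6  151.3] [  0.    0.  -12.5]
[-388.6 -185.6  218.3] [  0.    0.  -12.5]
```

Call:
apply_moves(series=[-50, -24, 20, 0, 0, -6, 25, -105, -50, 40, 0, 0, -12.5, 25, -160, -76, 62, 0, 0, -12.5, 25, -215, -103, 84, 0, 0, -12.5, 25, -270, -129, 105, 0, 0, -12.5, 25, -320, -153, 125, 0, 0, -12.5, 25, -365, -174, 142, 0, 0, -12.5, 25, -389, -186, 151, 0, 0, -12.5, 25, -389, -186, 151, 0, 0, -12.5, 25])

```text
time: 2.08
tool_pos: [0.5134, 0.198, 0.0795]
orientation: [[-0.98, 0.198, -0.001], [0.198, 0.98, -0.0], [0.001, -0.001, -1.0]]
wrist_force: [-0.7, 1.2, -0.1]
finger_gap: 0.0249
finger_force: 0.0
```

Run:
```python
from h import *
where(); rel([pose(70,42,12,0),pose(70,10,12,0),pose(70,-82,12,0)])
p=cam("side"); C=cloud(p); ok=p["range_z"]>0
d=(C-O)@B*1e3; m=ok&(abs(d[...,0]-70)<60)&(abs(d[...,1]-42)<20)&(d[...,2]>45)&(d[...,2]<130)
q=d[m]; print(len(q), np.percentile(q[:,2],[0,1,5])); b=q[q[:,2]<95]; print(b.min(0),b.max(0))
r=viewer.regions_of("adapter",p)
for x in r: print(x["conf"],d[x["pixels"]&ok].mean(0).round(1))
```

```text
t 2.075 binder mm [67.9 40.6 79.5] tilt -0.0 F [-0.7  1.2 -0.1] gap 0.024942966341891897 [ 12.1  18.8  99.2  -0.   62.  -66.5]
[ 1.3  2.1 67.5] [-0.  -0.1 -0.2]
[-30.7   2.3  67.5] [-0.  -0.1 -0.2]
[-122.7    2.6   67.4] [-0.  -0.1 -0.2]
263 [80.12675309 81.27695337 83.4082603 ]
[47.39190472 31.5323509  80.12675309] [94.92396994 53.12509167 94.78786433]
0.96 [242.2  21.9  20.6]
0.83 [ 198.2 -134.6   20.1]
0.65 [ 73.5 -13.4  28.1]
```

Call:
apply_moves(series=[0, 2, 35, 0, 0, 0, 25, 0, 2, 66, 0, 0, 0, 25, -12, 2, 66, 0, 0, 0, 25, -22, 2, 66, 0, 0, 0, 25, -30, 2, 66, 0, 0, 0, 25, -37, 2, 66, 0, 0, 0, 25, -44, 2, 66, 0, 0, 0, 25, -51, 2, 66, 0, 0, 0, 25, -58, 2, 66, 0, 0, 0, 25, -65, 2, 66, 0, 0, 0, 25, -72, 2, 66, 0, 0, 0, 25, -79, 2, 66, 0, 0, 0, 25, -86, 2, 66, 0, 0, 0, 25, -93, 2, 66, 0, 0, 0, 25])

```text
time: 3.92
tool_pos: [0.6047, 0.1836, 0.0143]
orientation: [[-0.981, 0.194, 0.0], [0.194, 0.981, -0.0], [-0.0, 0.0, -1.0]]
wrist_force: [-0.1, 0.3, 0.7]
finger_gap: 0.025
finger_force: 0.2
```

Run:
```python
from h import *
where()
p=cam("side"); save(p,"s1.png"); cv2.imwrite("pics/s1c.png",cv2.resize(p["frame"][160:320,210:410],None,fx=3,fy=3)[:,:,::-1])
C=cloud(p); d=(C-O)@B*1e3; ok=p["range_z"]>0
for x in viewer.regions_of("adapter",p):
    q=d[x["pixels"]&ok]; t=q[q[:,2]>np.percentile(q[:,2],90)-6]; print(x["conf"],q.mean(0).round(1),q.min(0).round(1),q.max(0).round(1),cv2.minAreaRect(t[:,:2].astype(np.float32)))
```

```text
t 3.925 binder mm [ 71.5 -51.8  14.3] tilt 0.0 F [-0.1  0.3  0.7] gap 0.02504955490294773 [  9.   32.5  88.2  -0.   59.3 -69.7]
0.64 [239.1  21.3  20.1] [175.6 -14.2  -0.2] [266.1  44.6  27.1] ((232.62594604492188, 19.11408233642578), (47.53759765625, 37.849937438964844), 34.59889602661133)
0.63 [ 88.4 -81.3  25.3] [  54.6 -102.9    1.2] [111.6 -62.7  37.3] ((79.08515930175781, -78.78530883789062), (27.87447166442871, 35.350318908691406), 86.29220581054688)
```

View pics/s1c.png

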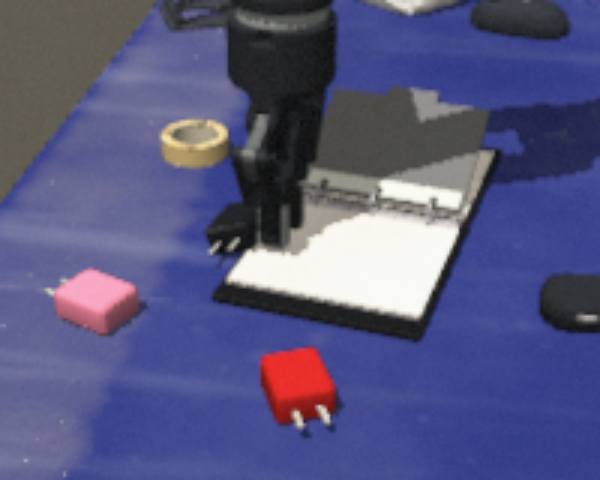

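The adapter, at (230,230) in the crop, is being pushed squarely over the far edge with its prongs to the left. I'll keep pushing, then back off and lift.

Call:
apply_moves(series=[-7, 0, 0, 0, 0, 0, 25, -13, 0, 0, 0, 0, 0, 25, -19, 0, 0, 0, 0, 0, 25, -25, 0, 0, 0, 0, 0, 25, -31, 0, 0, 0, 0, 0, 25, -37, 0, 0, 0, 0, 0, 25, -42, 0, 0, 0, 0, 0, 25, -42, 0, 0, 0, 0, 0, 25, -34, 0, 0, 0, 0, 0, 25, -30, 0, -40, 0, 0, 0, 10, -30, 0, -95, 0, 0, 0, 0])

```text
time: 5.4
tool_pos: [0.6304, 0.1778, 0.1075]
orientation: [[-0.981, 0.194, -0.007], [0.194, 0.981, -0.001], [0.006, -0.002, -1.0]]
wrist_force: [0.7, -0.4, -0.3]
finger_gap: 0.0
finger_force: 0.0
```

Run:
```python
from h import *
where()
for n in("side","top"):
  p=cam(n); C=cloud(p); d=(C-O)@B*1e3; ok=p["range_z"]>0
  if n=="side": cv2.imwrite("pics/s2c.png",cv2.resize(p["frame"][160:320,210:410],None,fx=3,fy=3)[:,:,::-1])
  for x in viewer.regions_of("adapter",p):
    q=d[x["pixels"]&ok]; t=q[q[:,2]>np.percentile(q[:,2],90)-6]; print(n,x["conf"],q.mean(0).round(1),np.percentile(q,[2,98],axis=0).round(1),np.median(t[:,2]),cv2.minAreaRect(t[:,:2].astype(np.float32)))
  for x in viewer.regions_of("leaf",p)[:1]:
    q=d[x["pixels"]&ok]; q=q[(q[:,0]<-30)&(q[:,0]>-110)]; f=np.polyfit(q[:,0],q[:,2],1); print("leaf",f,np.arctan(-f[0]))
# leaf approach
s=None
def fin(th,al,adv,h=14.5,gap=6):
    e=np.array([-130*np.cos(th),13.5+130*np.sin(th)]); a=np.radians(al)
    dd=np.array([np.sin(a),-np.cos(a)]); n=np.array([np.cos(a),np.sin(a)])
    return e-(h+gap)*n+adv*dd
for adv in(-60,20):
    t=fin(.385,50,adv); print(t); rel([pose(t[0],0,t[1],50)])
rel([pose(-100,-40,150,25),pose(-175,0,130,50)])
```

```text
t 5.4 binder mm [ 70.8 -78.1 107.5] tilt -0.1 F [ 0.7 -0.4 -0.3] gap 1.461213514431594e-05 [  8.2  28.2  82.    0.   70.2 -70.6]
side 0.92 [ 196.9 -135.9   19.5] [[ 168.9 -170.1    2.2]
 [ 212.8 -114.6   26.2]] 24.67092188025145 ((191.798095703125, -138.21875), (46.091888427734375, 37.95441436767578), 77.5089111328125)
side 0.81 [241.7  22.5  20.3] [[212.8  -0.8   1.7]
 [259.9  43.4  26.3]] 24.854575964991014 ((233.9037322998047, 19.05992889404297), (45.63454055786133, 36.77973937988281), 33.288028717041016)
side 0.51 [  82.7 -115.    19.5] [[  55.6 -135.4    4.7]
 [ 104.9  -99.9   26.6]] 24.79198281980977 ((73.12754821777344, -117.88040161132812), (46.1899299621582, 36.1378288269043), 0.2934328317642212)
leaf [-0.41060572 16.82903591] 0.3896156681712329
top 0.38 [  61.9 -127.9   31.5] [[  32.8 -137.7   13.8]
 [  75.5  -94.4  202. ]] 23.804318725862103 ((49.88643264770508, -118.46881103515625), (21.557737350463867, 60.854652404785156), 49.82121276855469)
leaf [-0.39950891 17.30305299] 0.3800829511487858
[-179.62360883   85.18603327]
[  79.8 -250.8   23.3] [-50.   -0.1  -0.1]
[-118.34005338   33.7630245 ]
[  79.7 -189.4   74.7] [-50.   -0.1  -0.1]
[  40.  -171.2  -41.7] [-25.   -0.1  -0. ]
[  79.9 -246.2  -21.5] [-50.   -0.1  -0.1]
```

View pics/s2c.png

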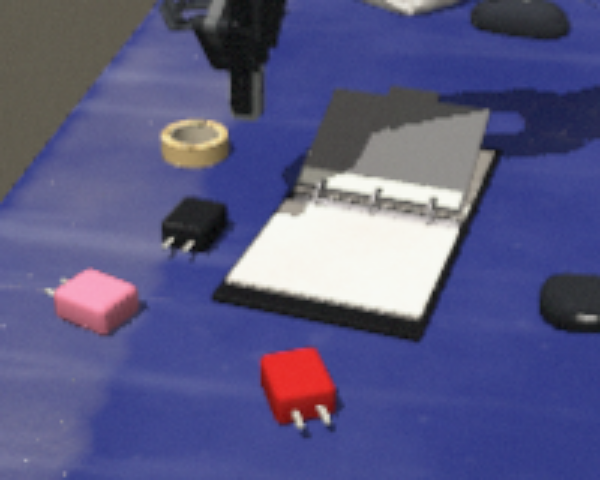

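The adapter lies flat on the desk at (195,225), clear of the binder's far edge, and the leaf hasn't moved. Next I'll approach the tab with the fingers shut and tilted.

Call:
apply_moves(series=[15, -57, -20, -8, 0, 0, 0, 27, -110, -40, -16, 0, 0, 0, 40, -165, -42, -25, 0, 0, 0, 60, -205, -35, -34, 0, 0, 0, 75, -235, -28, -42, 0, 0, 0, 80, -246, -22, -50, 0, 0, 0, 80, -246, -22, -50, 0, 0, 0, 80, -246, -22, -50, 0, 0, 0])

```text
time: 6.7
tool_pos: [0.5071, -0.0471, 0.1308]
orientation: [[-0.981, 0.126, 0.148], [0.194, 0.63, 0.752], [0.002, 0.766, -0.643]]
wrist_force: [-0.3, 0.2, -0.6]
finger_gap: -0.0003
finger_force: 0.0
```

Run:
```python
from h import *
where()
def fin(th,al,adv,h=14.5,gap=6):
    e=np.array([-130*np.cos(th),13.5+130*np.sin(th)]); a=np.radians(al)
    dd=np.array([np.sin(a),-np.cos(a)]); n=np.array([np.cos(a),np.sin(a)])
    return e-(h+gap)*n+adv*dd
for adv in(-60,-20,20):
    t=fin(.385,50,adv); print(t); rel([pose(t[0],0,t[1],50)])
```

```text
t 6.7 binder mm [-173.8   -0.8  130.8] tilt 50.0 F [-0.3  0.2 -0.6] gap -0.00030609259168743266 [ -40.9   23.5  101.9   41.8   86.4 -134.7]
[-179.62360883   85.18603327]
[  0.8 -38.7  24.8] [ 0.  -0.1 -0.1]
[-148.98183111   59.47452889]
[  0.7 -38.7  64.8] [ 0.  -0.1 -0.1]
[-118.34005338   33.7630245 ]
[  0.7 -38.7 104.8] [ 0.  -0.1 -0.1]
```

Call:
apply_moves(series=[0, -20, 5, 0, 0, 0, 0, 0, -39, 20, 0, 0, 0, 0, 0, -39, 45, 0, 0, 0, 0, 0, -39, 65, 0, 0, 0, 0, 0, -39, 85, 0, 0, 0, 0, 0, -39, 105, 0, 0, 0, 0, 0, -39, 105, 0, 0, 0, 0])

```text
time: 7.58
tool_pos: [0.5171, 0.0084, 0.033]
orientation: [[-0.981, 0.125, 0.146], [0.192, 0.63, 0.753], [0.003, 0.767, -0.642]]
wrist_force: [0.4, -0.3, -0.2]
finger_gap: 0.0002
finger_force: 0.0
```

```bash
cat > arc.py <<'E'
from h import *
def target(th,al,r=108,h=14.5,over=1.0):
    """TCP (bx,z) with the finger rectangle touching the leaf's push face, end corner near radius r"""
    a=np.radians(al); d=np.array([np.sin(a),-np.cos(a)]); n=np.array([np.cos(a),np.sin(a)])
    u=np.array([-np.cos(th),np.sin(th)]); t=np.array([np.sin(th),np.cos(th)])   # along leaf, turning direction
    H=np.array([0,13.5])
    if np.pi/2-th>a: pass
    # corners of end
    cs=[h*n,-h*n]
    if th<np.pi/2-a:   # edge rides on finger upper face
        e=H+130*u-2.5*t
        return e-(h-over)*n+18*d
    k=max(c@t for c in cs); c=[c for c in cs if c@t==k][0]
    # contact corner at H + r*u -2.5 t (+over)
    return H+r*u+(-2.5+over)*t-c
if __name__=="__main__":
    import sys
    where()
    A=lambda th: np.interp(np.degrees(th),[0,40,110,180],[50,50,5,0])
    for th in np.radians(eval(sys.argv[1])):
        x=target(th,A(th)); print(np.degrees(th).round(),x.round(1),A(th).round(1),end=' '); rel([pose(x[0],0,x[1],A(th))])
E
python3 arc.py "range(20,100,5)"
python3 - <<'E'
from h import *
p=cam("side"); cv2.imwrite("pics/s3c.png",cv2.resize(p["frame"][130:290,230:430],None,fx=3,fy=3)[:,:,::-1])
E
```

```text
t 7.575 binder mm [-1.174e+02  1.000e-01  3.300e+01] tilt 50.1 F [ 0.4 -0.3 -0.2] gap 0.0002442984139394565 [ -35.4   32.6  104.4   46.2   75.3 -140. ]
20.0 [-117.9   33.7] 50.0 [-0.1  0.2 -0.8] [ 0.1 -0.2 -0. ]
25.0 [-113.8   44.3] 50.0 [-0.1 10.9 -4.4] [ 0.1 -0.2 -0. ]
30.0 [-108.7   54.4] 50.0 [-0.1 22.  -7.1] [ 0.1 -0.2 -0. ]
35.0 [-102.8   64.1] 50.0 [-0.1 33.2 -8.8] [ 0.1 -0.2 -0. ]
40.0 [-93.   70.7] 50.0 [-0.1 44.5 -5.5] [ 0.1 -0.2 -0. ]
45.0 [-87.4  78.2] 46.8 [-0.1 54.  -6. ] [ 3.3 -0.2 -0. ]
50.0 [-81.1  85.3] 43.6 [-0.1 63.4 -5.7] [ 6.5 -0.2 -0. ]
55.0 [-74.2  91.7] 40.4 [-0.1 72.7 -4.6] [ 9.7 -0.2 -0. ]
60.0 [-66.9  97.5] 37.1 [-0.1 81.9 -2.7] [12.9 -0.2 -0. ]
65.0 [-59.  102.7] 33.9 [-0.1 90.9  0. ] [16.1 -0.2 -0. ]
70.0 [-50.8 107.1] 30.7 [-0.1 99.5  3.5] [19.3 -0.2  0. ]
75.0 [-42.3 110.7] 27.5 [-1.000e-01  1.078e+02  7.700e+00] [22.6 -0.2  0. ]
80.0 [-33.4 113.6] 24.3 [-1.000e-01  1.157e+02  1.260e+01] [25.8 -0.2  0. ]
85.0 [-24.4 115.7] 21.1 [-1.000e-01  1.231e+02  1.820e+01] [29.  -0.2  0. ]
90.0 [-15.3 117.1] 17.9 [-1.00e-01  1.30e+02  2.43e+01] [32.2 -0.2  0. ]
95.0 [ -6.1 117.6] 14.6 [ -0.2 136.3  31. ] [35.4 -0.2  0. ]
```

View pics/s3c.png

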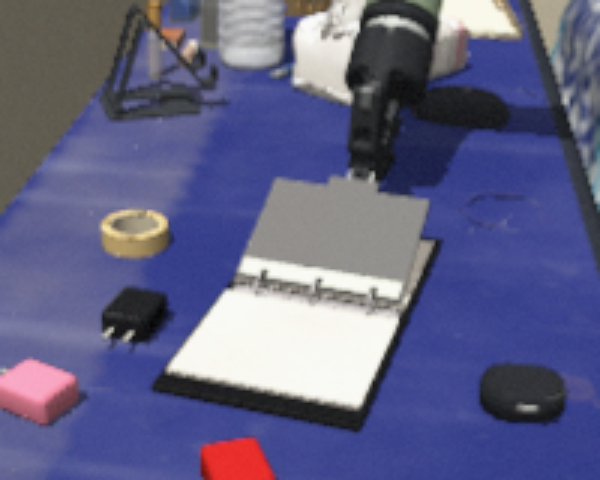

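The fingers are under the tab at (360,180). Now I'll lift it along the arc.

Call:
apply_moves(series=[0, 5, -2, 0, 0, 0, 0, 0, 11, -4, 0, 0, 0, 0, 0, 16, -6, 0, 0, 0, 0, 0, 22, -7, 0, 0, 0, 0, 0, 28, -8, 0, 0, 0, 0, 0, 33, -8, 0, 0, 0, 0, 0, 39, -7, 0, 0, 0, 0, 0, 45, -6, 0, 0, 0, 0, 0, 54, -6, 3, 0, 0, 0, 0, 63, -6, 6, 0, 0, 0])

```text
time: 8.88
tool_pos: [0.5245, 0.0422, 0.0858]
orientation: [[-0.981, 0.141, 0.134], [0.194, 0.706, 0.681], [0.002, 0.694, -0.72]]
wrist_force: [-0.3, -1.1, -2.1]
finger_gap: -0.0004
finger_force: 0.8
```

```bash
python3 arc.py "range(50,140,5)"
python3 - <<'E'
from h import *
p=cam("side"); C=cloud(p); d=(C-O)@B*1e3; ok=p["range_z"]>0
for x in viewer.regions_of("leaf",p)[:1]:
    q=d[x["pixels"]&ok]; q=q[np.hypot(q[:,0],q[:,2]-13.5)>40]; print(x["conf"],np.median(np.degrees(np.arctan2(q[:,2]-13.5,-q[:,0]))))
E
```

```text
t 8.875 binder mm [-82.7  -0.6  85.8] tilt 43.9 F [-0.3 -1.1 -2.1] gap -0.0003506437958579525 [ -29.4   22.9  106.3   43.4   73.4 -129.7]
50.0 [-81.1  85.3] 43.6 [0.6 0.8 1.5] [ 0.4 -0.1 -0.1]
55.0 [-74.2  91.7] 40.4 [ 0.6 10.2  1.7] [ 3.6 -0.1 -0.1]
60.0 [-66.9  97.5] 37.1 [ 0.6 19.6  2.6] [ 6.8 -0.1 -0.1]
65.0 [-59.  102.7] 33.9 [ 0.6 28.7  4.3] [10.  -0.1 -0.1]
70.0 [-50.8 107.1] 30.7 [ 0.6 37.7  6.8] [13.2 -0.1 -0.1]
75.0 [-42.3 110.7] 27.5 [ 0.6 46.4 10.1] [16.4 -0.1 -0.1]
80.0 [-33.4 113.6] 24.3 [ 0.6 54.8 14.2] [19.7 -0.1 -0.1]
85.0 [-24.4 115.7] 21.1 [ 0.6 62.7 18.9] [22.9 -0.1 -0.1]
90.0 [-15.3 117.1] 17.9 [ 0.6 70.2 24.3] [26.1 -0.1 -0.1]
95.0 [ -6.1 117.6] 14.6 [ 0.6 77.2 30.3] [29.3 -0.1 -0.1]
100.0 [  3.1 117.2] 11.4 [ 0.6 83.6 36.9] [32.5 -0.1 -0. ]
105.0 [ 12.2 116.1] 8.2 [ 0.6 89.4 44. ] [35.7 -0.1 -0. ]
110.0 [ 21.1 114.2] 5.0 [ 0.6 94.5 51.6] [38.9 -0.1 -0. ]
115.0 [ 29.8 110.8] 4.6 [ 0.6 98.4 60.1] [39.3 -0.1 -0. ]
120.0 [ 38.2 106.7] 4.3 [  0.6 101.6  68.9] [39.7 -0.1 -0. ]
125.0 [ 46.3 101.8] 3.9 [  0.6 104.   78. ] [40.  -0.1 -0. ]
130.0 [53.8 96.3] 3.6 [  0.6 105.6  87.2] [40.4 -0.1 -0. ]
135.0 [60.8 90.1] 3.2 [  0.6 106.4  96.5] [40.7 -0.1 -0. ]
0.64 50.69312471857636
```

Call:
apply_moves(series=[0, 10, 2, 3, 0, 0, 0, 0, 20, 2, 7, 0, 0, 0, 0, 29, 4, 10, 0, 0, 0, 0, 38, 7, 13, 0, 0, 0, 0, 46, 10, 16, 0, 0, 0, 0, 55, 14, 20, 0, 0, 0, 0, 63, 19, 23, 0, 0, 0, 0, 70, 24, 26, 0, 0, 0, 0, 77, 30, 29, 0, 0, 0, 0, 84, 37, 32, 0, 0, 0, 0, 89, 44, 36, 0, 0, 0, 0, 94, 52, 39, 0, 0, 0, 0, 98, 60, 39, 0, 0, 0, 0, 102, 69, 40, 0, 0, 0, 0, 104, 78, 40, 0, 0, 0, 0, 106, 87, 40, 0, 0, 0, 0, 106, 97, 41, 0, 0, 0])

```text
time: 11.1
tool_pos: [0.5532, 0.1825, 0.0896]
orientation: [[-0.981, 0.195, 0.01], [0.195, 0.979, 0.051], [-0.0, 0.052, -0.999]]
wrist_force: [0.0, -0.3, 0.5]
finger_gap: 0.0
finger_force: 0.4
```

```bash
python3 arc.py "[135,140,145,150,155,160,165,170,174,177,180]"
python3 - <<'E'
from h import *
p=cam("side"); C=cloud(p); d=(C-O)@B*1e3; ok=p["range_z"]>0
for x in viewer.regions_of("leaf",p)[:1]:
    q=d[x["pixels"]&ok]; q=q[np.hypot(q[:,0],q[:,2]-13.5)>40]; print(x["conf"],np.median(np.degrees(np.arctan2(q[:,2]-13.5,-q[:,0]))))
E
```

```text
t 11.1 binder mm [60.4 -1.5 89.6] tilt 3.0 F [ 0.  -0.3  0.5] gap 4.997200264739968e-06 [  8.2  20.6  95.4   3.1  63.1 -71.9]
135.0 [60.8 90.1] 3.2 [ 1.5  0.4 -0.5] [-0.2  0.  -0.1]
140.0 [67.3 83.3] 2.9 [1.5 6.5 6.6] [ 0.1  0.  -0.1]
145.0 [73.1 76. ] 2.5 [ 1.6 12.  14.2] [ 0.5  0.  -0.1]
150.0 [78.3 68.3] 2.1 [ 1.6 16.7 22.2] [ 0.8  0.  -0.1]
155.0 [82.8 60.1] 1.8 [ 1.6 20.8 30.6] [ 1.2  0.  -0.1]
160.0 [86.5 51.5] 1.4 [ 1.6 24.  39.4] [ 1.5  0.  -0.1]
165.0 [89.4 42.6] 1.1 [ 1.6 26.5 48.4] [ 1.9  0.  -0.1]
170.0 [91.6 33.6] 0.7 [ 1.6 28.2 57.6] [ 2.3  0.  -0.1]
174.0 [92.8 26.2] 0.4 [ 1.6 29.  65. ] [ 2.5  0.  -0.1]
177.0 [93.3 20.6] 0.2 [ 1.6 29.2 70.6] [ 2.8  0.  -0.1]
180.0 [93.5 15. ] 0.0 [ 1.6 29.2 76.2] [ 3.   0.  -0.1]
0.84 132.82280206658672
```

Call:
apply_moves(series=[0, 6, 6, 0, 0, 0, 0, 0, 12, 14, 0, 0, 0, 0, 0, 17, 22, 0, 0, 0, 0, 0, 21, 30, 0, 0, 0, 0, 0, 24, 39, 2, 0, 0, 0, 0, 26, 48, 2, 0, 0, 0, 0, 28, 57, 2, 0, 0, 0, 0, 29, 64, 3, 0, 0, 0, 0, 29, 69, 3, 0, 0, 0, 0, 29, 72, 3, 0, 0, 0, 0, 29, 73, 3, 0, 0, 0, 0, 29, 73, 3, 0, 0, 0])

```text
time: 12.7
tool_pos: [0.5594, 0.2145, 0.0186]
orientation: [[-0.981, 0.194, 0.0], [0.194, 0.981, -0.0], [-0.0, -0.0, -1.0]]
wrist_force: [-0.1, 0.1, -0.7]
finger_gap: 0.0001
finger_force: 0.0
```

```bash
cat > ang.py <<'E'
from h import *
where()
for n in("side","top"):
  p=cam(n); C=cloud(p); d=(C-O)@B*1e3; ok=p["range_z"]>0
  cv2.imwrite("pics/e_%s.png"%n,cv2.resize(p["frame"][130:290,180:380],None,fx=3,fy=3)[:,:,::-1])
  for x in viewer.regions_of("leaf",p)[:1]:
    q=d[x["pixels"]&ok]; q=q[(q[:,0]>20)&(q[:,0]<125)&(q[:,2]<40)]; f=np.polyfit(q[:,0],q[:,2],1); print(n,x["conf"],len(q),f,np.arctan(f[0]))
E
python3 ang.py
```

```text
t 12.7 binder mm [93.  -1.4 18.6] tilt -0.0 F [-0.1  0.1 -0.7] gap 0.0001300852640948906 [ 12.7  29.   93.3  -0.   57.8 -66.1]
side 0.88 1206 [1.62835548e-02 1.77291676e+01] 0.01628211578376005
top 0.97 1050 [ 0.01939011 16.09158665] 0.01938768374023281
```

Call:
apply_moves(series=[0, 0, 1, 0, 0, 0, 0, 0, 0, 2, 0, 0, 0, 0, 0, 0, 2.5, 0, 0, 0, 0])

```text
time: 13.28
tool_pos: [0.5596, 0.2147, 0.0161]
orientation: [[-0.981, 0.194, 0.001], [0.194, 0.981, 0.0], [-0.0, 0.0, -1.0]]
wrist_force: [-0.7, 0.5, 2.6]
finger_gap: -0.0
finger_force: 1.4
```

Call:
apply_moves(series=[0, 0, 0.5, 0, 0, 0, 0, 0, 0, 0.5, 0, 0, 0, 0, 0, 0, -10, 0, 0, 0, 0, 0, 0, -50, 0, 0, 0, 0, 0, -60, -100, 0, 0, 0, 0, 50, -110, -150, 0, 0, 0, 0, 50, -110, -150, 0, 0, 0, 0])

```text
time: 14.15
tool_pos: [0.4883, 0.1152, 0.1681]
orientation: [[-0.981, 0.195, 0.002], [0.195, 0.981, -0.0], [-0.002, 0.0, -1.0]]
wrist_force: [0.5, -0.9, 0.2]
finger_gap: -0.0005
finger_force: 0.0
```

```bash
python3 ang.py
```

```text
t 14.15 binder mm [-18.2  49.1 168.1] tilt 0.0 F [ 0.5 -0.9  0.2] gap -0.0005000334389763845 [  3.4   6.5 102.4  -0.   71.  -75.3]
side 0.8 1489 [-4.38840551e-03  1.76239638e+01] -0.004388377335598807
top 0.71 877 [-2.82951702e-03  1.60040305e+01] -0.002829509467825074
```

View pics/e_side.png

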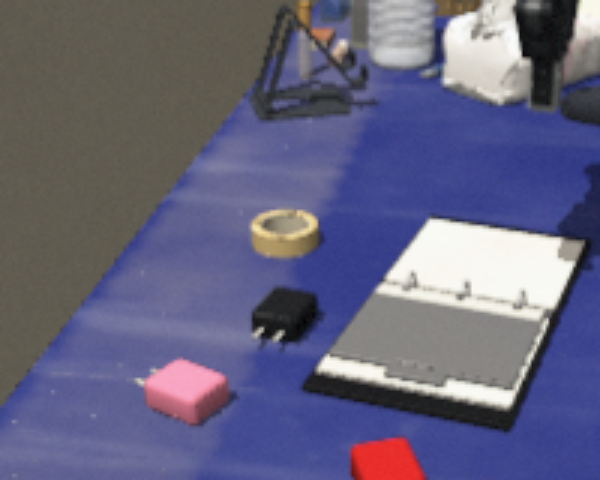

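The leaf lies flat on the left page, centred around (440,340). The adapter is flat on the desk at (285,315), the tape hasn't moved, and the hand is clear.

```bash
python3 -c "
from rig import ticket
print(ticket.close_job())"
```

```text
the job is handed in; nothing more can be done
None
```

I slid the adapter off the far edge of the left page, and it lies flat on the desk. The leaf is turned over and measures within about 0.005 rad of flat on the left page. The hand is clear and the job was handed in at about 14 s; no verdict came back.

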